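Tip the potatoes from the pan tipper into the slow-cooker crock

ROBOT

A 7-joint arm with a two-finger parallel gripper is mounted at the origin on the work surface. World frame = base frame: x ahead of the robot, y to its left, z up, the work surface at z = 0. Lengths are in m, angles in rad, forces in N, time in s.
With the tool pointing down it reaches from about 0.35 to 0.9 m from the base axis. Payload 8.1 kg.
Tool frame: the origin (TCP) lies at the centre of the arm's flange, where the gripper is bolted on; the fingertips stand 178 mm ahead of it and the grasp point (between the pads) lies 159 mm ahead of it; z points along the fingers, y is the line along which they close (so a half turn about z gives the same grasp; the last joint's range is limited). The gripper opens to 92 mm and grips with 3 to 60 N. Pads are 19 mm wide; open, the fingers measure 130 mm over their backs; the gripper's body (75 mm by 190 mm) begins 47 mm behind the grasp point.
Start: joints at [-1.339, 0.434, 0.025, 1.573, -0.012, 1.134, -0.075], TCP at [0.205, 0.59, 0.405] pointing down, gripper open.
Joint ranges: [-2.62, 2.62], [-0.44, 2.09], [-1.27, 1.32], [0.08, 2.57], [-1.32, 4.46], [0.12, 2], [-2.74, 2.74]. Speed limits (rad/s): [2.22, 2.22, 3.01, 3.01, 3.14, 3.14, 3.14].

INTERFACE

Orientations are given as a rotation vector (axis times angle).
In Python, from cell import arm gives the robot as it stands. The module is installed in compiled form; this text tells all that it offers.
- The arm moves only by the shell command python3 -m inch 'ROWS' [FORCE]. ROWS is text: rows parted by semicolons, each of 5 numbers parted by spaces: the shift along the tool's x, y, z in m, then the turn about the tool's z in rad, then the finger opening in m, from 0 to 0.0918. In form: x y z roll fingers; .... A call has 1 to 5 rows; each row is the pose to reach, as a shift and turn from the pose commanded when the call began, along the tool's axes at that moment; what a row does not reach only later rows make up. A row lasts 1/10 s, in which the tool goes at most 50 mm and 8.59 degrees, less where a joint would pass 70% of its speed; a pose out of reach is approached as far as the arm can. A call with a gripper value outside its range is refused whole. The fingers move at their own pace and stop on an object; FORCE is the grip in N (left out, the last holds). Time passes only in rows, so rows that repeat a pose let the fingers close. It gives the time, the measured TCP pose, the force, the opening and the grip force at its end, in the units of the state.
- arm.observe(): the state, without advancing time (a new reading comes with each control period).
- arm.get_image(name): name is "scene" or "top"; returns the picture (420x560x3 uint8, red, green, blue); there is no depth.
- arm.get_calibration(name): a dict with "intrinsics" (3x3 intrinsics, pixels), "distortion" ([k1, k2, p1, p2, k3] as OpenCV has them; the pictures are not rectified), "pose" (4x4, takes a point from camera to world coordinates). Camera axes: x right, y up, looking along -z (the intrinsics and any distortion apply to the point x, -y, -z); pixel columns grow to the right and rows downward; lengths in m; the calibration is good to about 2 mm. A picture is of the moment at which its call begins. get_calibration takes no time and is no camera call.
- arm.sign_off(): hands the job in; it is judged then, once.
Trained networks look in the newest picture that a camera, given by its name, has taken for a name from the list of things; names that differ only in an ending like _2 or _b are one class to them, and where a whole thing is asked for, a point or a joint stands for the part that bears it (a point fixed in the world has none). Each returns a list of dicts, best first, with "conf" (0 to 1); they miss things now and then, are a little off and sometimes report something else, mostly with a low value. They report only what shows in the picture. A call takes as long as a camera call. They do not tell look-alikes from the thing itself.
- arm.look_for(camera, query): "point" ([row, column] in pixels, amid what is visible of it).
- arm.silhouettes(camera, query): "region" (420x560 bool, what is visible of it) and "point" ([row, column] in pixels, amid what is visible of it).
- arm.place_of(camera, query): "point" ([row, column] in pixels: a listed point, or the origin of a listed thing).
The state is a dict: "clock": time; "joints": joint angles; "dq": joint speeds; "joint_efforts": joint torques, N m; "position": TCP position; "ee_rot": TCP orientation; "force": force on the tool from outside, world axes, zero at the start; "ft_torque": the same for the moment, N m; "width": opening from 0.0 (shut) to 1.0 (fully open); "gripper_force": force on a finger pad.
Only numpy, scipy, OpenCV 4.12 (cv2) and the standard library are available. Lean on these libraries where they do the work, as an engineer would, in place of code of your own. Each camera call takes 0.05 s, during which the arm holds its last target. There are 200 camera calls.

TASK

Slide the empty slow-cooker crock under the lip of the pan tipper, then push the pan over past its spring clip so that all five potatoes tumble into the crock. Ease the empty pan back down, without letting it drop, until it is clipped fully upright on its rest again; leave the crock standing on the counter with the potatoes in it, and do not shift the other things on the counter.

Things in the scene. Friction and masses are not known exactly. Their poses are not given: they have to be found in the camera images.
- tipper: pan tipper: fixed stand of white-coated 10 mm wire carrying a tipping pan; origin on the counter straight below the pan's hinge; z up, x along the hinge; it pours towards its own -y. Base frame: runners at x = +-60 mm, cross wires at y = -30 and +115 mm, 16 mm high; A-shaped sides at x = +-60 mm rise to the hinge
- pan_hinge (a point): middle of the pan's hinge line, fixed, 165 mm above the counter, axes as the tipper's. The pan is an open stainless scoop 90 mm wide; upright, its rear wall is 98 mm behind (tipper +y) the hinge line, its floor 25 mm and rim 90 mm above it, its front slopes up at 40 degrees to the pouring lip
- pan (a joint): tilt of the pan, rad: 0 upright on its rest, held by a spring clip; grows as it tips to the tipper's -y; 1.22 right over, on its stop. The clip acts below 0.12: about 5 N at the grab bar to leave it, 7 N to press home. Empty, it balances at 0.4 to 0.7: beyond, it falls forward and stays over; below, it falls back on to the clip (0.11). Potatoes roll out from about 0.75
- grab_bar (a point): centre of the pan's grab bar: black round bar 12 mm thick, 84 mm long, parallel to the hinge, on a strut at each end; moves and turns with the pan. At joint 0 it lies 118 mm behind (tipper +y) and 115 mm above the hinge line and swings over it at 165 mm radius. Nothing above it; at every tilt there is finger room before and behind it down to 25 mm below its centre
- pour_lip (a point): middle of the pan's pouring lip, 84 mm wide; moves with the pan. Upright it lies 75 mm in front of (tipper -y) and 75 mm above the hinge line; tipped right over, 96 mm in front and 120 mm above the counter. Potatoes land 95 to 170 mm in front of the hinge line
- crock_mid (a point): empty slow-cooker crock: round dark stoneware pot, no lid, loose on the counter, 0.8 to 1 kg; the point is on its axis, 50 mm above its underside, z up. 100 mm tall; outside 180 mm across at 35 to 90 mm height, 186 at the rim, 162 at 10 mm; wall 9 mm. It catches all when its middle is 117 (touching the front cross wire) to 150 mm in front of (tipper -y) the hinge line, within 20 mm sideways
- potato1_mid (a point): centre of a new potato, 40 x 34 x 34 mm, 25 to 42 g; it starts lying on the pan's floor
- potato2_mid (a point): centre of a new potato, 40 x 34 x 34 mm, 25 to 42 g; it starts lying on the pan's floor
- potato3_mid (a point): centre of a new potato, 40 x 34 x 34 mm, 25 to 42 g; it starts lying on the pan's floor
- potato4_mid (a point): centre of a new potato, 40 x 34 x 34 mm, 25 to 42 g; it starts lying on the pan's floor
- potato5_mid (a point): centre of a new potato, 40 x 34 x 34 mm, 25 to 42 g; it starts lying on the pan's floor
- canister: bystander: closed screw-top glass canister, 100 mm across, 163 mm tall, steel lid; origin on its underside
- spoon_holder: bystander: red ceramic spoon holder: shallow round dish 100 mm across, 16 mm high, with a tongue for the spoon's handle; origin on its underside
- spoon: bystander: black nylon serving spoon, 290 mm long, lying flat on the counter; origin within its length, at its underside
- colander: bystander: stainless steel colander with two loop handles, 224 mm across, 92 mm high; origin on its underside
- trivet: bystander: folded aluminium trivet: three bars side by side, 210 x 37 x 13 mm, lying flat; origin on its underside
- salt_shaker: bystander: white salt shaker with a steel cap, 44 mm across, 80 mm tall; origin on its underside
- mug: bystander: blue ceramic mug, 82 mm across, 95 mm tall, handle at one side; origin on its underside
Mind the look-alikes: they are no part of the job. What is shaped like the part that bears crock_mid but purple is not meant.

How it is judged:
On the way:
1. the pan is tipped over and all five potatoes are in the crock (value of joint pan above 0.7 rad and horizontal distance between each of potato1_mid, potato2_mid, potato3_mid, potato4_mid, potato5_mid and crock_mid below 0.078 m and z of each of potato1_mid, potato2_mid, potato3_mid, potato4_mid, potato5_mid in the frame of crock_mid below 0.045 m), for 0.2 s.
At the end, for the whole second after the job is handed in: All five potatoes are in the crock (each within 78 mm of its axis and below its rim), the crock stands level on the counter (within 0.06 rad, 6 mm), and the pan is back upright in its clip (joint below 0.04 rad) and still (horizontal distance between each of potato1_mid, potato2_mid, potato3_mid, potato4_mid, potato5_mid and crock_mid below 0.078 m and z of each of potato1_mid, potato2_mid, potato3_mid, potato4_mid, potato5_mid in the frame of crock_mid below 0.045 m and value of joint pan below 0.04 rad and velocity of joint pan between -0.1 and 0.1 rad/s and height (world z) of crock_mid between 0.044 and 0.056 m and angle between crock_mid's own z axis and vertical below 0.06 rad); the robot touches nothing.
It fails at once if the pan dropped or was swung back on to its rest (tilting back faster than 2 rad/s, 33 cm/s at the grab bar, between 0.8 and 0.12 rad) (value of joint pan between 0.12 and 0.8 rad and velocity of joint pan below -2 rad/s).
It fails at once if another thing on the counter was shifted by more than 30 mm (distance of any of canister, spoon_holder, spoon, colander, trivet, salt_shaker, mug from where it was at the start of the episode above 0.03 m).
It also fails if it takes over 59 s, if anything falls off the work surface, if the arm or the gripper's body presses on something with over 40 N, if the wrist force passes 120 N, or if a joint passes its speed limit or range.

## Working session

There is one attempt and no reset: what is moved stays moved. The work goes in short steps, Python scripts to look and compute and a shell command to move; the robot and the scene stay as the last step left them, time stands still between calls to the robot, and variables do not carry over. Pictures are saved under pics/ and viewed, at most 10 in all, crops included, and the job is handed in when it is done.

```bash
mkdir -p pics; cat > h.py <<'E'
import numpy as np, cv2
from cell import arm
from scipy.spatial.transform import Rotation as R
def ray(cam,rc):
    c=arm.get_calibration(cam);K=np.array(c["intrinsics"]);d=np.array(c["distortion"]);T=np.array(c["pose"])
    u=cv2.undistortPoints(np.array([[[rc[1],rc[0]]]],float),K,d)[0,0]
    return T[:3,3],T[:3,:3]@np.array([u[0],-u[1],-1])
def onz(cam,rc,z):
    o,v=ray(cam,rc);return o+v*(z-o[2])/v[2]
def tri(rc1,rc2):
    a,u=ray("scene",rc1);b,v=ray("top",rc2)
    s=np.linalg.lstsq(np.c_[u,-v],b-a,rcond=None)[0]
    p,q=a+u*s[0],b+v*s[1];return (p+q)/2,np.linalg.norm(p-q)
def proj(cam,P):
    c=arm.get_calibration(cam);T=np.linalg.inv(np.array(c["pose"]));p=T[:3,:3]@np.array(P)+T[:3,3]
    return cv2.projectPoints(np.array([[p[0],-p[1],-p[2]]]),np.zeros(3),np.zeros(3),np.array(c["intrinsics"]),np.array(c["distortion"]))[0].ravel()[::-1]
def snap(cam,name):
    im=arm.get_image(cam);cv2.imwrite("pics/"+name,im[:,:,::-1]);return im
E
python3 - <<'E'
from h import *
np.set_printoptions(precision=3,suppress=True)
a=snap("scene","s0.png");b=snap("top","t0.png")
cv2.imwrite("pics/both0.png",cv2.resize(np.vstack([a,b])[:,:,::-1],(560,840))[:,:]) 
s=arm.observe();print(s["position"],s["ee_rot"],s["force"],R.from_rotvec(s["ee_rot"]).as_matrix())
for n in ["tipper","pan_hinge","grab_bar","pour_lip","crock_mid","canister","spoon_holder","spoon","colander","trivet","salt_shaker","mug"]:
    z={"pan_hinge":.165,"grab_bar":.28,"pour_lip":.24,"crock_mid":.05}.get(n,0)
    for cam in("scene","top"):
        print(n,cam,[(np.round(d["point"]),round(d["conf"],2),onz(cam,d["point"],z)[:2]) for d in arm.place_of(cam,n)[:3]])
E
```

```text
[0.205 0.59  0.404] [-0.524 -3.098  0.002] [ 0.751 -0.512 -0.197] [[-0.944  0.329 -0.   ]
 [ 0.329  0.944 -0.001]
 [-0.    -0.001 -1.   ]]
tipper scene [(array([232., 296.]), 0.72, array([0.562, 0.096])), (array([190., 270.]), 0.61, array([0.337, 0.303]))]
tipper top [(array([210., 241.]), 0.69, array([0.573, 0.09 ]))]
pan_hinge scene [(array([196., 300.]), 0.92, array([0.57 , 0.096]))]
pan_hinge top [(array([212., 258.]), 0.7, array([0.545, 0.029])), (array([199., 232.]), 0.59, array([0.58 , 0.099]))]
grab_bar scene [(array([160., 325.]), 0.96, array([0.618, 0.186]))]
grab_bar top [(array([172., 184.]), 0.81, array([0.629, 0.205]))]
pour_lip scene [(array([186., 281.]), 0.98, array([0.534, 0.021]))]
pour_lip top [(array([211., 256.]), 0.84, array([0.539, 0.031])), (array([281., 169.]), 0.42, array([0.366, 0.244]))]
crock_mid scene [(array([265., 267.]), 0.94, array([ 0.582, -0.162]))]
crock_mid top [(array([205., 321.]), 0.87, array([ 0.582, -0.15 ])), (array([288., 217.]), 0.59, array([0.339, 0.153]))]
canister scene [(array([238., 356.]), 0.57, array([0.772, 0.175]))]
canister top
[... 373 characters left out ...]
9]))]
colander scene [(array([193., 340.]), 0.58, array([0.606, 0.426]))]
colander top [(array([194., 129.]), 0.7, array([0.622, 0.44 ]))]
trivet scene [(array([280., 335.]), 0.77, array([ 0.789, -0.074]))]
trivet top [(array([147., 297.]), 0.91, array([ 0.772, -0.085]))]
salt_shaker scene [(array([322., 275.]), 0.56, array([ 0.699, -0.326])), (array([235., 356.]), 0.45, array([0.768, 0.191])), (array([185., 282.]), 0.39, array([0.361, 0.362]))]
salt_shaker top [(array([168., 372.]), 0.66, array([ 0.704, -0.318])), (array([195., 204.]), 0.21, array([0.62 , 0.206]))]
mug scene [(array([314., 163.]), 0.84, array([ 0.386, -0.462]))]
mug top [(array([268., 426.]), 0.79, array([ 0.393, -0.479]))]
```

View pics/s0.png

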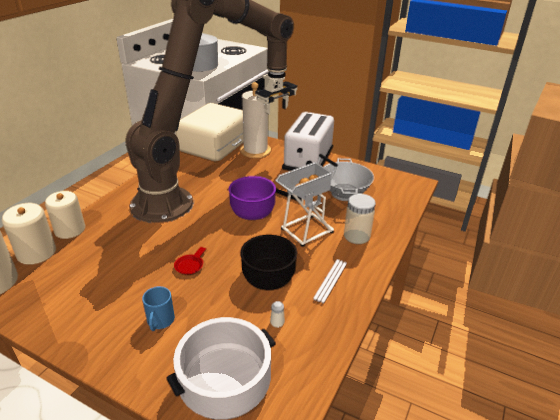

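View pics/t0.png

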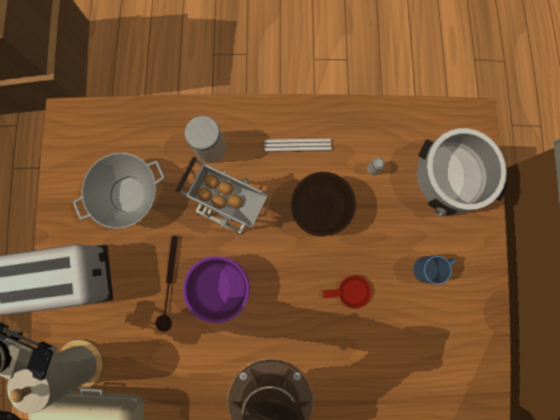

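The pictures show the dark crock at top (205,322) / scene (262,268), with the purple look-alike at top (289,217). The tipper is at top (200,228), pouring towards image right. The hinge is near (0.570, 0.093), tipper +y ≈ (0.457, 0.889), and the crock near (0.582, -0.156). I'll move above the crock's far wall.

```bash
python3 -m inch '-0.03 0 -0.08 0 0.09; -0.06 -0.03 -0.09 0 0.09; -0.1 -0.06 -0.09 0 0.09; -0.12 -0.1 -0.09 0 0.09; -0.147 -0.133 -0.09 0 0.09' 20
python3 -m inch '-0.17 -0.166 0 0 0.09; -0.17 -0.166 0 0 0.09; -0.17 -0.166 0 0 0.09; -0.17 -0.166 0 0 0.09; -0.17 -0.166 0 0 0.09'
python3 -m inch '-0.147 -0.166 0 0 0.09; -0.147 -0.166 0 0 0.09; -0.147 -0.166 0 0 0.09; -0.147 -0.166 0 0 0.09; -0.147 -0.166 0 0 0.09'
python3 -m inch '-0.125 -0.19 0 0.14 0.09; -0.125 -0.19 0 0.14 0.09; -0.125 -0.19 0 0.14 0.09; -0.125 -0.19 0 0.14 0.09; -0.125 -0.19 0 0.14 0.09'
```

```text
clock: 1.8
position: [0.3008, 0.415, 0.4953]
ee_rot: [0.524, 3.097, 0.002]
force: [0.1, 0.7, -0.7]
width: 0.979
gripper_force: 0.0
clock: 2.3
position: [0.4072, 0.2009, 0.4952]
ee_rot: [0.527, 3.096, 0.001]
force: [1.4, 0.1, 0.3]
width: 0.978
gripper_force: 0.0
clock: 2.8
position: [0.4913, -0.0058, 0.4952]
ee_rot: [0.532, 3.095, -0.002]
force: [-0.2, 0.5, 1.2]
width: 0.979
gripper_force: 0.0
clock: 3.3
position: [0.546, -0.2256, 0.4949]
ee_rot: [0.744, 3.051, -0.003]
force: [-0.5, 0.3, 0.5]
width: 0.974
gripper_force: 0.0
```

```bash
python3 - <<'E'
from h import *
np.set_printoptions(precision=4,suppress=True)
snap("scene","s1.png");snap("top","t1.png")
P={}
for n in ["grab_bar","pour_lip","pan_hinge","crock_mid"]:
    for cam in("scene","top"):
        L=arm.place_of(cam,n); P[n,cam]=[(d["point"],round(d["conf"],2)) for d in L[:2]]
    try: print(n,tri(P[n,"scene"][0][0],P[n,"top"][0][0]),P[n,"scene"],P[n,"top"])
    except Exception as e: print(n,e,P)
# rim ellipse of the crock from top silhouette
for d in arm.silhouettes("top","crock_mid")[:2]:
    m=d["region"].astype(np.uint8);c=max(cv2.findContours(m,0,1)[0],key=len)
    print(d["conf"],[onz("top",(c[:,0,1].min()+c[:,0,1].max())/2*np.array([1,0])+np.array([0,(c[:,0,0].min()+c[:,0,0].max())/2]),z)[:2] for z in(.05,.1)])
s=arm.observe();print(s["position"],R.from_rotvec(s["ee_rot"]).as_matrix())
E
```

```text
grab_bar (array([0.6203, 0.1911, 0.2929]), np.float64(0.013495418147594017)) [([157.2, 324.2], 0.83)] [([171.9, 186.4], 0.9)]
pour_lip (array([0.5404, 0.0315, 0.2289]), np.float64(0.010878437802564304)) [([187.7, 282.9], 0.95)] [([209.3, 255.0], 0.96), ([179.3, 209.2], 0.35)]
pan_hinge (array([0.5656, 0.0873, 0.1765]), np.float64(0.007562165325782884)) [([194.6, 296.7], 0.59)] [([202.9, 235.2], 0.92), ([177.6, 207.8], 0.67)]
crock_mid (array([ 0.5808, -0.1485,  0.0466]), np.float64(0.016641367437830908)) [([262.6, 271.6], 0.84), ([174.7, 316.5], 0.38)] [([207.7, 321.6], 0.65), ([288.3, 218.4], 0.6)]
0.72 [array([ 0.5857, -0.1567]), array([ 0.5785, -0.1508])]
[ 0.5463 -0.2205  0.4949] [[-0.89    0.4559  0.0004]
 [ 0.4559  0.89    0.0005]
 [-0.0001  0.0006 -1.    ]]
```

View pics/t1.png

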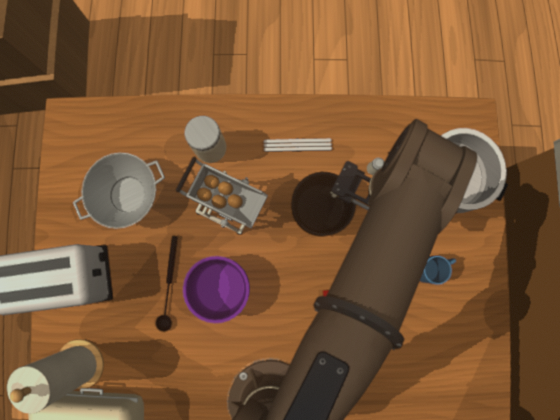

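The gripper hangs over the crock's far wall (gripper at top ≈(350,185), offset by parallax), and nothing else has moved. Next I descend and grip the wall.

```bash
python3 -m inch '0 -0.01 0.05 0 0.09; 0 -0.01 0.1 0 0.09; 0 -0.01 0.14 0 0.09; 0 -0.01 0.17 0 0.09; 0 -0.01 0.18 0 0.09'
python3 -m inch '0 0 0.03 0 0.09; 0 0 0.055 0 0.09; 0 0 0.075 0 0.09; 0 0 0.081 0 0.09; 0 0 0.081 0 0.09'
python3 -m inch '0 0 0 0 0.0; 0 0 0 0 0.0; 0 0 0 0 0; 0 0 0 0 0; 0 0 0 0 0' 25
python3 -m inch '0 0 0 0 0.0; 0 0 0 0 0.0; 0 0 0 0 0; 0 0 0 0 0; 0 0 0 0 0' 25
```

```text
clock: 4.35
position: [0.5408, -0.2292, 0.3118]
ee_rot: [-0.737, -3.049, -0.001]
force: [0.0, 0.3, 0.9]
width: 0.98
gripper_force: 0.0
clock: 4.85
position: [0.542, -0.2303, 0.2341]
ee_rot: [-0.738, -3.054, -0.0]
force: [0.4, 0.2, 0.3]
width: 0.978
gripper_force: 0.0
clock: 5.35
position: [0.5418, -0.2303, 0.234]
ee_rot: [0.739, 3.053, 0.0]
force: [-0.7, -0.5, 0.3]
width: 0.594
gripper_force: 0.0
clock: 5.85
position: [0.5417, -0.2303, 0.2337]
ee_rot: [-0.739, -3.053, -0.0]
force: [0.4, -0.7, -0.3]
width: 0.16
gripper_force: 0.0
```

```bash
python3 -m inch '0 0 0 0 0.0; 0 0 0 0 0.0; 0 0 0 0 0; 0 0 0 0 0; 0 0 0 0 0' 25
python3 - <<'E'
from h import *
im=snap("scene","s2.png")
print([(d["point"],d["conf"]) for d in arm.place_of("scene","crock_mid")[:2]])
snap("top","t2.png");print([(d["point"],d["conf"]) for d in arm.place_of("top","pour_lip")[:2]])
cv2.imwrite("pics/s2c.png",cv2.resize(im[120:340,150:430,::-1],None,fx=2.5,fy=2.5))
E
```

```text
clock: 6.35
position: [0.542, -0.2302, 0.2338]
ee_rot: [0.739, 3.053, 0.001]
force: [1.8, 1.0, 1.6]
width: 0.113
gripper_force: 24.9
[([199.7, 251.4], 0.64), ([261.6, 267.2], 0.6)]
[([211.5, 257.9], 0.94)]
```

View pics/s2c.png

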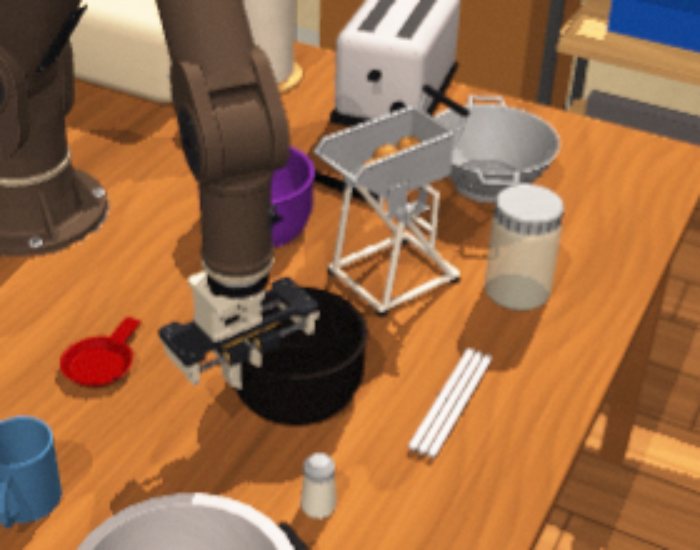

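The gripper holds the crock's wall cleanly at crop (245,355). The tipper stands beyond with its front wire at crop (385,305). I slide the crock now.

```bash
python3 -m inch '0.008 0.004 0 0 0; 0.02 0.012 0 0 0; 0.034 0.021 0 0 0; 0.048 0.03 0 0 0; 0.062 0.04 0 0 0' 25
python3 -m inch '0.014 0.009 0 0 0; 0.028 0.018 0 0 0; 0.042 0.027 0 0 0; 0.054 0.036 0 0 0; 0.061 0.04 0 0 0'
python3 -m inch '0 0 0 0 0; 0 0 0 0 0'
python3 - <<'E'
from h import *
np.set_printoptions(precision=4,suppress=True)
snap("scene","s3.png");im=snap("top","t3.png")
for n in ["crock_mid","pour_lip","grab_bar","pan_hinge"]:
    a=arm.place_of("scene",n);b=arm.place_of("top",n)
    print(n,[onz(c,d["point"],{"crock_mid":.05,"pour_lip":.24,"grab_bar":.28}.get(n,.165)) .round(3).tolist()+[round(d["conf"],2)] for c,L in(("scene",a),("top",b)) for d in L[:2]])
cv2.imwrite("pics/t3c.png",cv2.resize(im[120:340,150:430,::-1],None,fx=2.5,fy=2.5))
E
```

```text
clock: 7.05
position: [0.5041, -0.1689, 0.2345]
ee_rot: [0.745, 3.049, -0.005]
force: [0.1, -6.8, 4.9]
width: 0.164
gripper_force: 31.1
clock: 7.55
position: [0.4689, -0.1036, 0.2343]
ee_rot: [0.741, 3.05, -0.002]
force: [3.6, -4.5, 2.9]
width: 0.193
gripper_force: 32.4
clock: 7.75
position: [0.4693, -0.1038, 0.234]
ee_rot: [0.74, 3.051, -0.001]
force: [3.4, -3.2, 2.3]
width: 0.191
gripper_force: 30.4
crock_mid [[0.357, 0.118, 0.05, 0.79], [0.488, 0.397, 0.05, 0.71], [0.337, 0.141, 0.05, 0.9], [0.531, -0.051, 0.05, 0.88]]
pour_lip [[0.534, 0.028, 0.24, 0.78], [0.541, 0.024, 0.24, 0.81], [0.579, 0.344, 0.24, 0.42]]
grab_bar [[0.602, 0.201, 0.28, 0.75], [0.625, 0.193, 0.28, 0.94]]
pan_hinge [[0.566, 0.086, 0.165, 0.62], [0.571, 0.095, 0.165, 0.94], [0.631, 0.156, 0.165, 0.66]]
```

View pics/t3c.png

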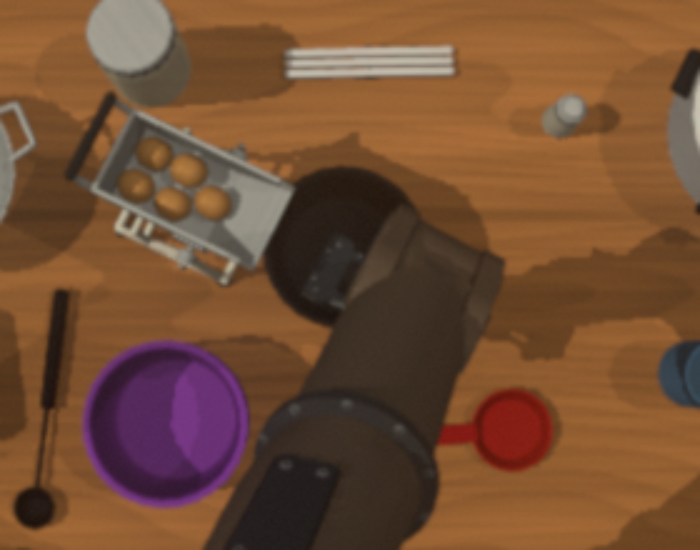

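The crock turned in the grip and lags. Its rim circle in the crop is centred near (345,247), so full image row 219, col 288. I'll check its offset in the tipper frame.

```bash
python3 - <<'E'
from h import *
xt=np.array([.89,-.456]);yt=np.array([.456,.89]);H=np.array([.570,.092])
p=onz("top",(120+247/2.5,150+345/2.5),.1)[:2];print(p,(p-H)@xt,(p-H)@yt)
E
python3 -m inch '0.005 0 0 0 0; 0.012 0.002 0 0 0; 0.02 0.004 0 0 0; 0.028 0.006 0 0 0; 0.036 0.007 0 0 0' 60
python3 -m inch '0 0 0 0 0'
python3 - <<'E'
from h import *
xt=np.array([.89,-.456]);yt=np.array([.456,.89]);H=np.array([.570,.092])
im=snap("top","t4.png");im2=arm.get_image("scene")
for d in arm.place_of("top","crock_mid"):
    p=onz("top",d["point"],.05)[:2];print(d["conf"],p,(p-H)@xt,(p-H)@yt)
cv2.imwrite("pics/t4c.png",np.hstack([cv2.resize(a[150:300,s:s+150,::-1],(400,400)) for a,s in((im,210),(im2,200))]))
E
```

```text
[ 0.53499737 -0.05172326] 0.034385466241813406 -0.14387489866150996
clock: 8.75
position: [0.4416, -0.0812, 0.2345]
ee_rot: [0.741, 3.048, -0.0]
force: [6.8, -5.1, 5.1]
width: 0.177
gripper_force: 58.1
clock: 8.85
position: [0.4408, -0.0806, 0.2343]
ee_rot: [0.74, 3.05, 0.001]
force: [6.4, -2.9, 5.8]
width: 0.174
gripper_force: 55.3
0.72 [0.33599983 0.14757209] -0.23360102468442243 -0.057244920146725664
0.64 [ 0.50181765 -0.02420699] -0.007691904919485779 -0.13451537060948518
```

View pics/t4c.png

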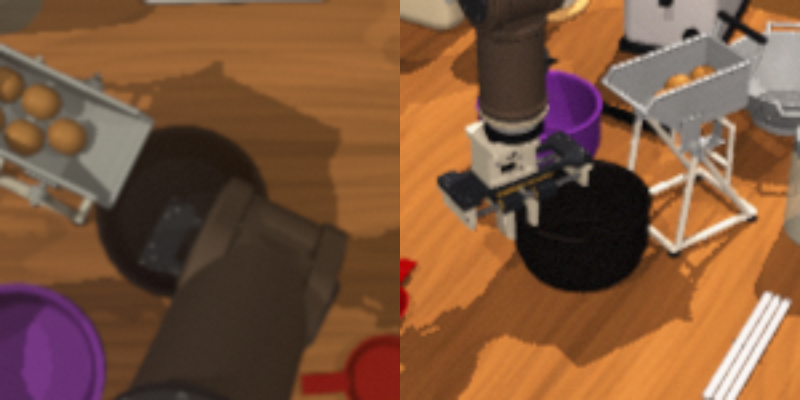

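From the picture the crock is now centred about 133 mm in front of the hinge and roughly 2 mm off sideways (rim circle at top image row 228, col 279), clear of the front wire. I release, rise and go over the grab bar.

```bash
python3 -m inch '0 0 0 0 0.06; 0 0 0 0 0.06; 0 0 0 0 0.06; 0 0 0 0 0.06; 0 0 0 0 0.06' 20
python3 -m inch '0 0 -0.03 0 0.06; 0 0 -0.08 0 0.06; 0 0 -0.13 0 0.06; 0 0 -0.18 0 0.06; 0 0 -0.23 0 0.06'
python3 -m inch '0 0 -0.05 0 0.06; 0 0 -0.06 0 0.06; -0.01 0.05 -0.06 0 0.06; -0.02 0.1 -0.06 0 0.06; -0.03 0.15 -0.06 0 0.06'
python3 -m inch '-0.002 0.05 0 0 0.06; -0.004 0.1 0 0 0.06; -0.006 0.15 0 0 0.06; -0.006 0.178 0 0 0.06; -0.006 0.178 0 0 0.06'
python3 - <<'E'
from h import *
np.set_printoptions(precision=4,suppress=True)
xt=np.array([.89,-.456]);yt=np.array([.456,.89]);H=np.array([.570,.092])
snap("scene","s5.png");im=snap("top","t5.png");o=arm.observe();print(o["position"],o["ee_rot"])
for n,z in(("crock_mid",.05),("grab_bar",.28)):
  for c in("scene","top"):
    for d in arm.place_of(c,n)[:2]:
      p=onz(c,d["point"],z)[:2];print(n,c,d["conf"],p,(p-H)@xt,(p-H)@yt)
g=o["position"]+np.array([0,0,-.159]);print("grasp proj",proj("top",g),proj("scene",g))
im2=cv2.imread("pics/s5.png")[:,:,::-1]
cv2.imwrite("pics/t5c.png",np.hstack([cv2.resize(a[r:r+150,s:s+150,::-1],(400,400)) for a,r,s in((im,140,160),(im2,110,230))]))
E
```

```text
clock: 9.5
position: [0.4397, -0.0801, 0.2335]
ee_rot: [-0.738, -3.053, 0.0]
force: [0.4, -0.8, -0.2]
width: 0.559
gripper_force: 0.0
clock: 10.0
position: [0.4393, -0.0805, 0.4657]
ee_rot: [-0.739, -3.053, 0.0]
force: [1.8, 0.7, -0.5]
width: 0.65
gripper_force: 0.0
clock: 10.5
position: [0.5341, 0.0384, 0.5235]
ee_rot: [-0.739, -3.053, -0.001]
force: [0.5, 0.2, 0.3]
width: 0.653
gripper_force: 0.0
clock: 11.0
position: [0.6208, 0.1982, 0.521]
ee_rot: [-0.728, -3.053, 0.002]
force: [-0.4, 0.8, -1.3]
width: 0.658
gripper_force: 0.0
[0.6202 0.1929 0.5224] [-0.7374 -3.0523  0.0033]
crock_mid scene 0.87 [ 0.5132 -0.0411] 0.010154444663368352 -0.1443937533137189
crock_mid top 0.83 [ 0.4954 -0.0251] -0.013018420494999676 -0.13822832560082107
crock_mid top 0.57 [0.3377 0.1522] -0.2342191925964038 -0.05232673227312424
grab_bar scene 0.87 [0.6133 0.1904] -0.006321676252494211 0.10731132196660674
grasp proj [167.56   180.2022] [138.325  327.7766]
```

View pics/t5c.png

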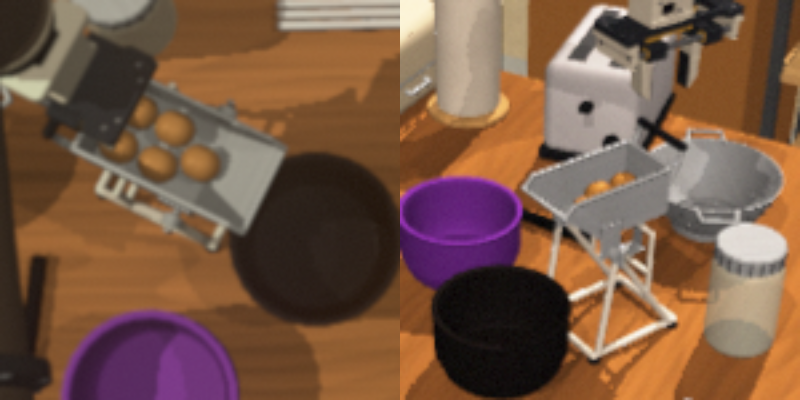

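The crock sits right under the lip: top crop circle centre (315,238) gives about 135 mm in front of the hinge. The gripper is over the bar at crop (55,125). I descend and close on the bar.

```bash
python3 -m inch '0 0.002 0 0 0.038; 0 0.002 0 0 0.038; 0 0.002 0.02 0 0.038; 0 0.002 0.03 0 0.038; 0 0.002 0.03 0 0.038' 12
python3 -m inch '0 0 0.015 0 0.038; 0 0 0.03 0 0.038; 0 0 0.04 0 0.038; 0 0 0.048 0 0.038; 0 0 0.048 0 0.038'
python3 -m inch '0 0 0 0 0; 0 0 0 0 0; 0 0 0 0 0; 0 0 0 0 0; 0 0 0 0 0' 12
python3 - <<'E'
from h import *
im2=snap("scene","s6.png");o=arm.observe();print(o["position"],o["width"],o["gripper_force"],o["force"])
cv2.imwrite("pics/s6c.png",cv2.resize(im2[110:260,230:430,::-1],(800,600)))
E
```

```text
clock: 11.8
position: [0.6206, 0.1945, 0.4922]
ee_rot: [-0.738, -3.051, 0.002]
force: [-0.9, -0.3, 0.4]
width: 0.411
gripper_force: 0.0
clock: 12.3
position: [0.6209, 0.1945, 0.445]
ee_rot: [-0.739, -3.052, 0.001]
force: [0.5, -0.5, -0.4]
width: 0.411
gripper_force: 0.0
clock: 12.8
position: [0.622, 0.1967, 0.4476]
ee_rot: [0.734, 3.05, 0.009]
force: [4.8, 7.2, 3.2]
width: 0.125
gripper_force: 12.0
[0.62200839 0.19668672 0.44753707] 0.12359383565737427 12.006660997867584 [4.46439302 8.13588289 2.62952979]
```

View pics/s6c.png

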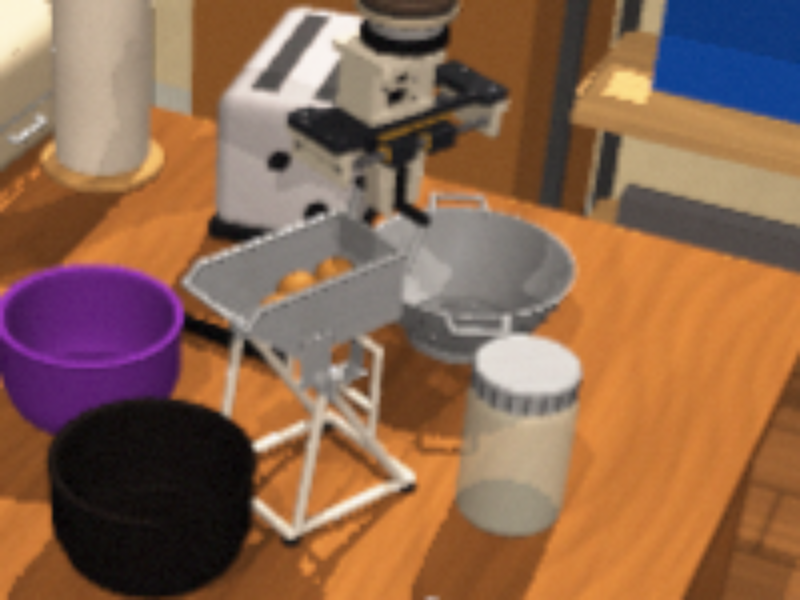

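The gripper holds the bar (opening ≈11.4 mm on the 12 mm bar, scene crop ≈(400,200)). I swing it along the arc.

```bash
python3 -m inch '0 -0.006 -0.005 0 0; 0 -0.012 -0.010 0 0; 0 -0.0185 -0.0155 0 0; 0 -0.025 -0.0205 0 0; 0 -0.032 -0.025 0 0' 15
python3 -m inch '0 -0.007 -0.004 0 0; 0 -0.0144 -0.008 0 0; 0 -0.022 -0.0113 0 0; 0 -0.0297 -0.0143 0 0; 0 -0.0375 -0.017 0 0'
python3 -m inch '0 0 0 0 0'
```

```text
clock: 13.35
position: [0.6072, 0.1672, 0.473]
ee_rot: [0.735, 3.05, 0.007]
force: [3.5, 3.6, 3.6]
width: 0.126
gripper_force: 15.0
clock: 13.85
position: [0.5897, 0.1315, 0.4886]
ee_rot: [0.74, 3.051, 0.0]
force: [4.6, -0.5, 2.1]
width: 0.122
gripper_force: 15.0
clock: 13.95
position: [0.5894, 0.1307, 0.4888]
ee_rot: [0.742, 3.051, 0.0]
force: [4.9, -0.6, 3.7]
width: 0.128
gripper_force: 15.0
```

```bash
python3 -m inch '0 -0.01 -0.003 0 0; 0 -0.019 -0.004 0 0; 0 -0.027 -0.005 0 0; 0 -0.0354 -0.006 0 0; 0 -0.0437 -0.006 0 0' 15
python3 -m inch '0 -0.0083 0 0 0; 0 -0.0165 0.001 0 0; 0 -0.0247 0.002 0 0; 0 -0.0328 0.0033 0 0; 0 -0.0407 0.005 0 0'
python3 -m inch '0 -0.008 0.0023 0 0; 0 -0.0159 0.005 0 0; 0 -0.0235 0.008 0 0; 0 -0.0255 0.009 0 0; 0 -0.0255 0.009 0 0'
python3 -m inch '0 0 0 0 0; 0 0 0 0 0; 0 0 0 0 0; 0 0 0 0 0; 0 0 0 0 0'
python3 - <<'E'
from h import *
im=snap("top","t7.png");im2=snap("scene","s7.png")
print([(np.round(d["point"]),round(d["conf"],2),onz("top",d["point"],.03)[:2].round(3)) for d in arm.place_of("top","potato1_mid")])
print([(np.round(d["point"]),round(d["conf"],2)) for d in arm.place_of("scene","potato1_mid")])
cv2.imwrite("pics/s7c.png",np.hstack([cv2.resize(a[r:r+150,s:s+150,::-1],(400,400)) for a,r,s in((im,150,190),(im2,130,220))]))
E
```

```text
clock: 14.45
position: [0.5697, 0.0928, 0.4937]
ee_rot: [0.74, 3.052, -0.002]
force: [6.0, -2.9, 1.3]
width: 0.125
gripper_force: 15.0
clock: 14.95
position: [0.5509, 0.0567, 0.4884]
ee_rot: [0.74, 3.052, -0.002]
force: [5.5, -1.7, -0.4]
width: 0.128
gripper_force: 15.0
clock: 15.45
position: [0.5391, 0.0341, 0.4796]
ee_rot: [0.74, 3.053, -0.001]
force: [4.3, -2.4, 1.2]
width: 0.122
gripper_force: 15.0
clock: 15.95
position: [0.5392, 0.0344, 0.4797]
ee_rot: [0.74, 3.053, -0.002]
force: [3.9, -3.4, 2.4]
width: 0.127
gripper_force: 15.0
[(array([234., 286.]), 0.65, array([ 0.497, -0.047])), (array([249., 283.]), 0.43, array([ 0.452, -0.039]))]
[(array([237., 250.]), 0.46)]
```

View pics/s7c.png

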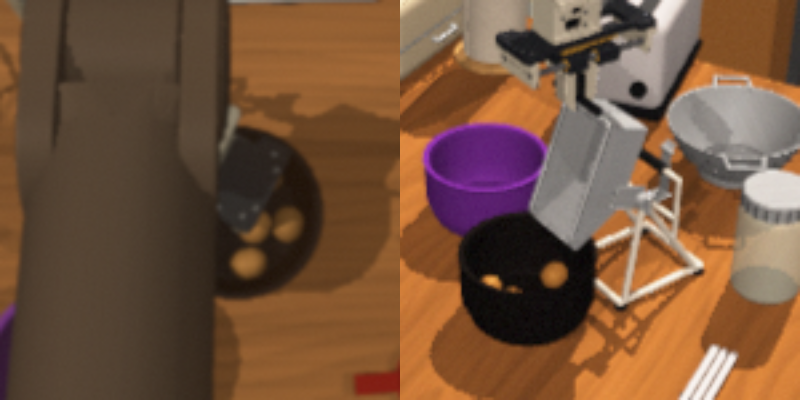

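The pan is right over and looks empty. Potatoes lie in the crock at top crop (250,225), (288,222) and (248,262), the rest hidden by the gripper. I ease the pan back.

```bash
python3 -m inch '0 0.0086 -0.0035 0 0; 0 0.0165 -0.006 0 0; 0 0.0245 -0.0084 0 0; 0 0.0324 -0.0103 0 0; 0 0.0405 -0.0118 0 0' 20
python3 -m inch '0 0.0082 -0.001 0 0; 0 0.0164 -0.0017 0 0; 0 0.0247 -0.0019 0 0; 0 0.033 -0.0017 0 0; 0 0.0412 -0.001 0 0'
python3 -m inch '0 0.0082 0.001 0 0; 0 0.0163 0.0024 0 0; 0 0.0243 0.0042 0 0; 0 0.0323 0.0065 0 0; 0 0.04 0.009 0 0'
python3 -m inch '0 0.0077 0.003 0 0; 0 0.0153 0.0064 0 0; 0 0.0226 0.0102 0 0; 0 0.0297 0.0143 0 0; 0 0.0366 0.0188 0 0'
python3 - <<'E'
from h import *
o=arm.observe();p=o["position"];q=p[:2]-np.array([.57,.092]);print("y,z of grasp",q@[.456,.89],q@[.89,-.456],p[2]-.159-.165)
E
```

```text
clock: 16.65
position: [0.5577, 0.0716, 0.4915]
ee_rot: [-0.738, -3.053, 0.0]
force: [0.2, -3.0, 3.0]
width: 0.124
gripper_force: 20.0
clock: 17.15
position: [0.5764, 0.1087, 0.4921]
ee_rot: [-0.738, -3.052, -0.0]
force: [-4.1, -0.3, -1.4]
width: 0.122
gripper_force: 20.0
clock: 17.65
position: [0.5947, 0.1442, 0.4831]
ee_rot: [-0.738, -3.053, -0.001]
force: [-5.2, 2.1, -0.3]
width: 0.119
gripper_force: 20.0
clock: 18.15
position: [0.6115, 0.1767, 0.4642]
ee_rot: [-0.738, -3.053, -0.0]
force: [-5.2, 1.3, 0.4]
width: 0.124
gripper_force: 20.0
y,z of grasp 0.09431634377397052 -0.0016465821077207288 0.14019326975920568
```

Tilt ≈0.19 with the bar still held. Now I press home into the clip.

```bash
python3 -m inch '0 0.0055 0.004 0 0; 0 0.011 0.009 0 0; 0 0.017 0.014 0 0; 0 0.022 0.019 0 0; 0 0.027 0.024 0 0' 20
python3 -m inch '0 0.003 0.003 0 0; 0 0.005 0.006 0 0; 0 0.007 0.008 0 0; 0 0.007 0.008 0 0; 0 0.007 0.008 0 0'
python3 - <<'E'
from h import *
o=arm.observe();p=o["position"];q=p[:2]-np.array([.57,.092]);print("y,z of grasp",q@[.456,.89],p[2]-.159-.165,o["force"])
E
```

```text
clock: 18.65
position: [0.6238, 0.1993, 0.441]
ee_rot: [-0.739, -3.053, 0.003]
force: [-16.7, -13.4, 26.6]
width: 0.122
gripper_force: 20.0
clock: 19.15
position: [0.6275, 0.1985, 0.4352]
ee_rot: [0.751, 3.048, -0.012]
force: [-15.1, -21.3, 22.0]
width: 0.123
gripper_force: 20.0
y,z of grasp 0.12101997918324145 0.11123826069873424 [-15.09082938 -21.3041223   22.0158675 ]
```

```bash
python3 -m inch '0 -0.002 -0.002 0 0; 0 -0.004 -0.005 0 0; 0 -0.004 -0.005 0 0'
python3 -m inch '0 0 0 0 0.03; 0 0 0 0 0.03; 0 0 0 0 0.03; 0 0 0 0 0.03; 0 0 0 0 0.03'
python3 - <<'E'
from h import *
o=arm.observe();p=o["position"];q=p[:2]-np.array([.57,.092]);print("y,z of grasp",q@[.456,.89],p[2]-.159-.165,o["force"],o["width"])
E
```

```text
clock: 19.45
position: [0.6265, 0.1974, 0.4367]
ee_rot: [0.747, 3.048, -0.01]
force: [5.7, -11.2, -12.3]
width: 0.122
gripper_force: 20.0
clock: 19.95
position: [0.6252, 0.2028, 0.438]
ee_rot: [0.738, 3.053, 0.001]
force: [-0.2, 0.4, 0.1]
width: 0.323
gripper_force: 0.0
y,z of grasp 0.12374094161253864 0.11395789988822783 [-0.19614808  0.39799413  0.09489926] 0.3229256297605192
```

```bash
python3 -m inch '0 0 -0.01 0 0.036; 0 0 -0.025 0 0.036; 0 0 -0.05 0 0.036; 0 0 -0.09 0 0.036; 0 0 -0.12 0 0.036'
python3 -m inch '0.05 0 0 0 0.036; 0.1 0 0 0 0.036; 0.15 0.02 0 0 0.036; 0.19 0.05 0 0 0.036; 0.21 0.09 0 0 0.036'
python3 - <<'E'
from h import *
im=snap("top","t8.png");im2=snap("scene","s8.png");o=arm.observe();print(o["position"],o["force"])
for n,z in(("grab_bar",.28),("pour_lip",.24),("potato1_mid",.03)):
  print(n,[(onz("top",d["point"],z)[:2].round(3),round(d["conf"],2)) for d in arm.place_of("top",n)])
cv2.imwrite("pics/e.png",np.hstack([cv2.resize(a[r:r+150,s:s+150,::-1],(400,400)) for a,r,s in((im,140,170),(im2,120,220))]))
E
```

```text
clock: 20.45
position: [0.625, 0.2022, 0.5609]
ee_rot: [0.739, 3.052, 0.002]
force: [0.9, 0.9, -0.3]
width: 0.392
gripper_force: 0.0
clock: 20.95
position: [0.4768, 0.3795, 0.5602]
ee_rot: [-0.736, -3.054, -0.005]
force: [0.9, 0.0, -0.4]
width: 0.393
gripper_force: 0.0
[0.47615507 0.38602015 0.55727587] [ 0.28186253  0.91985623 -1.02494267]
grab_bar [(array([0.626, 0.201]), 0.9), (array([ 0.523, -0.046]), 0.59), (array([0.57 , 0.336]), 0.41)]
pour_lip [(array([0.536, 0.029]), 0.72)]
potato1_mid [(array([ 0.455, -0.039]), 0.49)]
```

View pics/e.png

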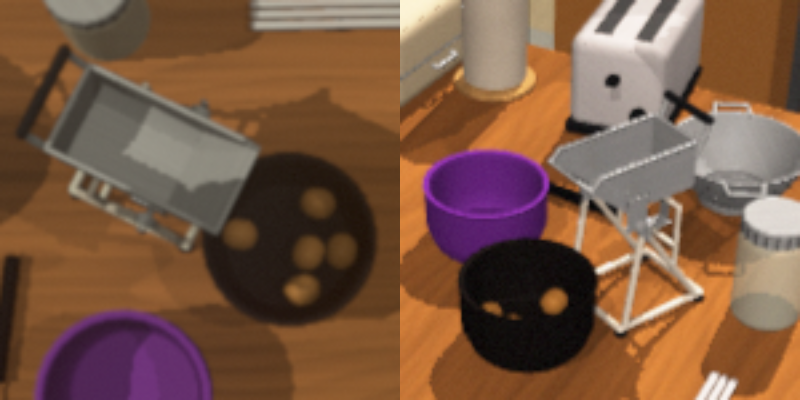

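All five potatoes show in the crock, at top crop (318,203), (240,235), (308,252), (342,250) and (302,290). The pan is empty and upright, with the bar back at its starting place.

```bash
python3 -c "from cell import arm; print(arm.sign_off())"
```

```text
the job is handed in; nothing more can be done
None
```

I handed the job in at about 21 s: in the last pictures all five potatoes are in the crock, standing under the pan's lip, and the empty pan is back upright. Hand-in returned no verdict, and I judged the clip from the bar's position and the pressing force, not from a joint reading.

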